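Free a sagging guard-gate bolt and hold the gate ajar for the fitter

TASK

The guard gate standing on the bench is under repair: its bolt sags, and the bent-up lip of the keeper sits in a notch on the bolt's underside. First lay the new keeper flat on its feet on top of the latch post, ready for the fitter, and let go of it; then take the bolt's knob, lift the sagging bolt over the lip while drawing it back out of the keeper, without forcing it against the keeper. With the bolt drawn, pull the self-closing gate open until its free edge stands about 60 mm ajar and finish while still holding it there by the knob; leave the new keeper lying on the post and the tools and brackets on the bench undisturbed.

Things in the scene. Friction and masses are not known exactly. Their poses are not given: they have to be found in the camera images.
- gate_frame: Grey steel guard-gate frame, fixed: sill, two posts, kick panel, above it a mesh gate (z 79 to 219 mm). Origin on the bench. Front (bolt, knob, keeper) faces its -x, gate face at x = -0.0125. Its y runs along the gate from the wider latch post (y = -0.115, 50 mm along y, 40 along x) to the hinge post (y = +0.091).
- post_top (a point): Centre of the flat cap plate on top of the latch post, z = 227 mm. The cap measures 46 mm along the frame's x, 54 mm along its y. Nothing stands above it; the bent keeper is on the post's front, below the cap.
- new_keeper: New keeper, loose, 30 to 65 g: straight hat-shaped steel strap, 57 mm long (its y), 20 wide (its x), 23 high, lying on two flat feet (3 mm thick, one at each end), loop up. The loop is 36 mm over its legs (y -18 to +18 mm): grip it over the legs from above. Origin: centre of its underside, z up.
- bent_keeper: Old keeper, a hat-shaped strap screwed to the front of the latch post, its loop round the bolt's end. Its lower leg is bent up, on the gate side, into a lip 3 mm thick that stands 5 mm up into a notch in the bolt's underside. Body origin same as the frame's.
- bolt_knob: Knob of the bolt: steel cylinder 16 mm across, 27 mm long, sticking out level to the front (frame's -x). Origin at its root, not at the grip. Free all round: the gate's face is 41 mm behind its middle, gate top about 29 mm above its axis; the bolt's front guide is 33 mm to the latch-post side, its front 17 mm behind the knob's middle.
- knob (a point): Middle of the knob on its axis, the place to grip it: from above, fingers closing along the frame's y.
- barrel_bolt (a joint): Draw of the bolt (12 mm square bar), m: 0 shut, tip in the keeper; grows to 0.034 as the knob moves along the gate away from the latch post (frame's +y). Tip past the lip at 0.019, clear of the keeper from 0.021. Slides with 1 to 2 N.
- bolt_guide (a joint): Lift of the bolt, rad: 0 sagging on its stop, 0.045 level, 0.085 highest. The bolt tilts about its rear guide, 75 mm (less the draw) from the knob on the hinge side: 1 mm of lift at the knob gives about 0.013 rad when shut. Clears the lip above 0.038. About 1 N at the knob lifts it; it falls back when let go.
- gate (a joint): Opening of the gate, rad: 0 shut; grows as its free edge swings to the front (frame's -x), clockwise from above about gate_hinge. Free edge 153 mm from the hinge axis: 60 mm ajar is 0.40 rad. A spring shuts it: about 2.5 N at the drawn knob, 4 N at 0.4 rad. Cannot open while the bolt's tip is in the keeper.
- gate_hinge (a point): Point on the gate's vertical hinge axis, at the height of the bolt's rear guide.
- screwdriver: Bystander: flat screwdriver, 158 mm long, 25 mm thick amber handle, lying on the bench; origin at the middle of its underside.
- latch_bracket: Bystander: small star-shaped zinc bracket with a ring, 29x49x13 mm, lying on the bench; not the keeper.
Things that resemble listed ones, but are neither listed nor needed, are in the scene too. What is shaped like the new_keeper but purple or turquoise is not meant.

How it is judged:
On the way, in this order (a step that is already met when the one before it is completed fails the run):
1. the new keeper lies flat on its feet on top of the latch post, let go (horizontal distance between new_keeper and post_top below 0.022 m and z of new_keeper in the frame of post_top between -0.003 and 0.003 m and angle between new_keeper's own z axis and vertical below 0.1 rad and contact force between the fingers and new_keeper below 0.1 N), for 0.3 s.
2. the bolt, held by its knob, is lifted above the lip while it is being drawn through the keeper (value of joint bolt_guide above 0.036 rad and value of joint barrel_bolt between 0.005 and 0.018 m and contact force between the fingers and bolt_knob above 0.5 N), for 0.05 s.
3. the bolt is drawn clear of the keeper (value of joint barrel_bolt above 0.021 m), for 0.1 s.
At the end, for the whole second after the job is handed in: The gate stands still, 0.26 to 0.56 rad open (free edge about 40 to 80 mm ajar), held by the fingers on the bolt's knob (more than 1 N) with the bolt drawn at least 18 mm; the new keeper lies flat on its feet on the latch post's cap, within 22 mm of its centre, untouched (all of step 1 and value of joint gate between 0.26 and 0.56 rad and velocity of joint gate between -0.05 and 0.05 rad/s and contact force between the fingers and bolt_knob above 1 N and value of joint barrel_bolt above 0.018 m and contact force between the arm and new_keeper below 0.1 N); the arm keeps its last pose, push and grip.
It fails at once if the bent keeper is loaded with more than 20 N: the bolt is forced instead of lifted (contact force between bent_keeper and anything else above 20 N).
It fails at once if the screwdriver or the bracket is moved more than 20 mm (distance of any of screwdriver, latch_bracket from where it was at the start of the episode above 0.02 m).
It also fails if it takes over 51 s, if anything falls off the work surface, if the arm or the gripper's body presses on something with over 40 N, if the wrist force passes 120 N, or if a joint passes its speed limit or range.

ROBOT

A 7-joint arm with a two-finger parallel gripper is mounted at the origin on a cart in front of the work surface, level with it; the furniture and walls round the work are solid. World frame = base frame: x ahead of the robot, y to its left, z up, the work surface at z = 0. Lengths are in m, angles in rad, forces in N, time in s.
With the tool pointing down it reaches from about 0.4 to 0.875 m from the base axis. Payload 19.3 kg.
Tool frame: the origin (TCP) lies at the very end of the fingers, on their centre line; the grasp point (between the pads) lies 19 mm behind it; z points along the fingers, y is the line along which they close (so a half turn about z gives the same grasp; the last joint's range is limited). The gripper opens to 85 mm and grips with 20 to 120 N. Pads are 22 mm wide; open, the fingers measure 114 mm over their backs; the gripper's body (76 mm by 85 mm) begins 54 mm behind the grasp point. The pads swing forward as they close: fully open they stand 13 mm farther back than shut.
Start: joints at [-1.364, 0.521, -0.036, 1.599, 0.021, 1.021, -0.113], TCP at [0.171, 0.601, 0.231] pointing down, gripper open.
Joint ranges: [-2.91, 2.91], [-0.3, 2.13], [-1.5, 1.42], [0.17, 2.43], [-1.26, 4.41], [0.16, 1.93], [-2.52, 2.52]. Speed limits (rad/s): [1.89, 1.89, 2.39, 2.39, 3.01, 3.01, 3.01].

INTERFACE

Orientations are given as [roll, pitch, yaw] about the fixed x, y, z axes, in that order (R = Rz(yaw) Ry(pitch) Rx(roll)).
In Python, from workcell import bot gives the robot as it stands.
- The arm moves only by the shell command python3 -m crank 'ROWS' [FORCE]. ROWS is a JSON object of lists of equal length, an entry for each row: "travel": the shift along the world's x, y, z in cm, a list of three; "turn": the turn, a rotation vector about the world's x, y, z in degrees, a list of three; "gripper": the closure, from 0 (fully open) to 1 (shut). A call has exactly 5 rows; each row is the pose to reach, as a shift and turn from the pose commanded when the call began; what a row does not reach only later rows make up. A row lasts 1/10 s, in which the tool goes at most 50 mm and 8.59 degrees, less where a joint would pass 70% of its speed; a pose out of reach is approached as far as the arm can. A call with a gripper value outside its range is refused whole. The fingers move at their own pace and stop on an object; FORCE is the grip in N (left out, the last holds). Time passes only in rows, so rows that repeat a pose let the fingers close, or fill a call up. It gives the time, the measured TCP pose, the force, the opening and the grip force at its end, in the units of the state.
- bot.observe(): the state, without advancing time (a new reading comes with each control period).
- bot.grab_frame(name): name is "scene" or "top"; returns a dict with "pixels" (384x512x3 uint8, red, green, blue), "fx", "fy", "cx", "cy" (pixels), "extrinsics" (4x4, takes a point from world to camera coordinates). Camera axes: x right, y down, z forward; pixel columns grow to the right and rows downward; lengths in m; the calibration is good to about 2 mm. A picture is of the moment at which its call begins. There is no depth.
- bot.job_done(): hands the job in; it is judged then, once.
The state is a dict: "clock": time; "qpos": joint angles; "qd": joint speeds; "joint_efforts": joint torques, N m; "position": TCP position; "tool_rot": TCP orientation; "force": force on the tool from outside, world axes, zero at the start; "moment": the same for the moment, N m; "grip_width": finger opening in m; "finger_force": force on a finger pad.
Only numpy, scipy, OpenCV 4.12 (cv2) and the standard library are available. Lean on these libraries where they do the work, as an engineer would, in place of code of your own. Each camera call takes 0.05 s, during which the arm holds its last target. There are 200 camera calls.

## Working session

There is one attempt and no reset: what is moved stays moved. The work goes in short steps, Python scripts to look and compute and a shell command to move; the robot and the scene stay as the last step left them, time stands still between calls to the robot, and variables do not carry over. Pictures are saved under pics/ and viewed, at most 10 in all, crops included, and the job is handed in when it is done.

```bash
mkdir -p pics; cat > h.py <<'E'
import numpy as np, cv2, pickle
from workcell import bot
def shoot(tag):
    d={}
    for n in("scene","top"):
        f=bot.grab_frame(n); d[n]=f
        cv2.imwrite(f"pics/{tag}_{n}.png",cv2.cvtColor(np.asarray(f["pixels"]),cv2.COLOR_RGB2BGR))
    pickle.dump(d,open(f"pics/{tag}.pkl","wb")); return d
def P(f):
    K=np.array([[f["fx"],0,f["cx"]],[0,f["fy"],f["cy"]],[0,0,1]]); return K@np.asarray(f["extrinsics"])[:3]
def tri(d,a,b):  # a scene px, b top px
    X=cv2.triangulatePoints(P(d["scene"]),P(d["top"]),np.array(a,float).reshape(2,1),np.array(b,float).reshape(2,1)); return (X[:3]/X[3]).ravel()
def proj(f,X):
    x=P(f)@np.append(X,1); return x[:2]/x[2]
def atz(f,p,z):
    M=P(f); A=np.c_[M[:,0],M[:,1],-np.array([p[0],p[1],1])]; return np.linalg.solve(A,-(M[:,2]*z+M[:,3]))[:2]
def crop(tag,n,x0,y0,x1,y1,k):
    im=cv2.imread(f"pics/{tag}_{n}.png")[y0:y1,x0:x1]; return cv2.resize(im,None,fx=k,fy=k,interpolation=cv2.INTER_CUBIC)
E
python3 - <<'E'
from h import *
d=shoot("a"); print(bot.observe())
for n in d: print(n,np.round(np.linalg.inv(d[n]["extrinsics"])[:3],3),d[n]["fx"])
im=np.vstack([cv2.imread("pics/a_scene.png"),cv2.imread("pics/a_top.png")])
E
```

```text
{'clock': 0.1, 'qpos': array([-1.36419095,  0.52199007, -0.03633639,  1.59994559,  0.02119616,
        1.02111631, -0.11282585]), 'qd': array([-8.70684717e-05, -8.08327281e-04,  1.75893636e-03, -2.11642932e-03,
       -2.88738194e-04,  3.31721738e-04, -1.29466146e-03]), 'joint_efforts': array([ 1.87941499e-03, -9.28484988e+01,  1.98362812e+00, -3.70523679e+01,
        1.82056054e-02,  5.51475881e-03, -2.53871463e-05]), 'position': array([0.17074509, 0.60090221, 0.2307629 ]), 'tool_rot': array([-3.14052031e+00,  6.81310172e-05,  2.86475615e+00]), 'force': array([0.22416611, 0.52566486, 0.13228556]), 'moment': array([-0.00804908,  0.01012693, -0.00622837]), 'finger_force': 0.0, 'grip_width': 0.0855898201966601}
scene [[ 0.469 -0.476  0.744 -0.127]
 [-0.883 -0.27   0.384 -0.419]
 [ 0.018 -0.837 -0.547  0.664]] 430.91336130443784
top [[ 7.000e-03 -9.870e-01  1.630e-01  3.750e-01]
 [-1.000e+00 -7.000e-03  2.000e-03 -3.800e-02]
 [-1.000e-03 -1.630e-01 -9.870e-01  1.097e+00]] 435.56433664018425
```

View pics/a_scene.png

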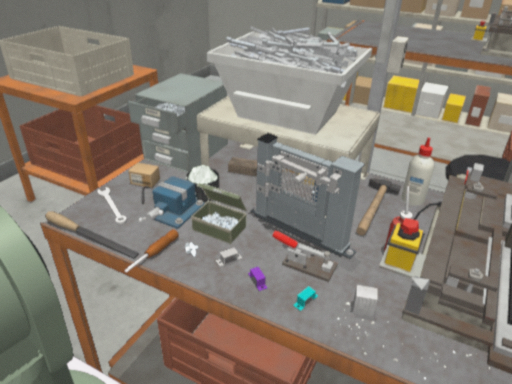

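View pics/a_top.png

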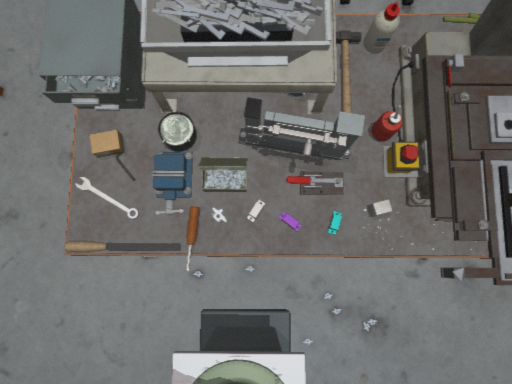

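Scene: gate frame at about (305,195) in scene and (300,130) in top. Keeper candidates in scene/top pixels are grey (229,257)/(257,210), purple (258,277)/(290,221) and turquoise (306,297)/(335,222). The white block at (366,299)/(380,208) and the star bracket at (191,248)/(219,214) are other things. The grey one fits, because purple and turquoise are excluded. I'll confirm it in an enlarged crop.

```bash
python3 - <<'E'
from h import *
a=crop("a","scene",245,125,375,255,4.6)[:598,:598]
cv2.imwrite("pics/a1.png",a)
b=crop("a","top",235,90,369,170,5.9)[:600,:798]
cv2.imwrite("pics/a2.png",b)
c=np.hstack([crop("a","scene",205,235,255,285,8),crop("a","top",232,185,282,235,8)])
cv2.imwrite("pics/a3.png",c)
E
```

```text
(no output)
```

View pics/a1.png

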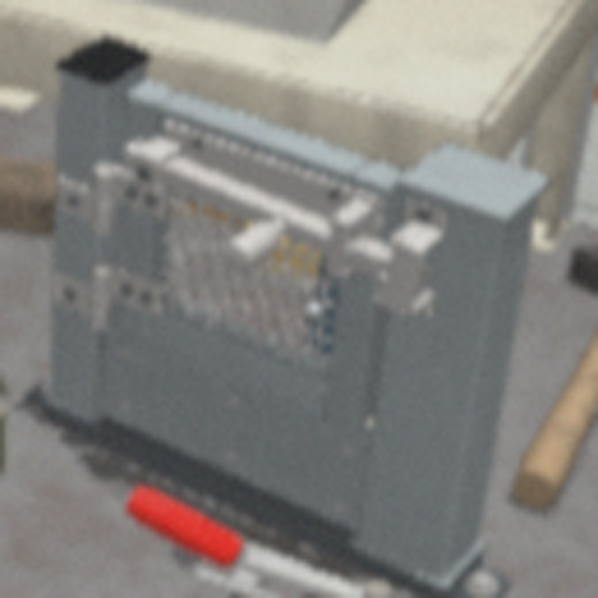

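View pics/a2.png

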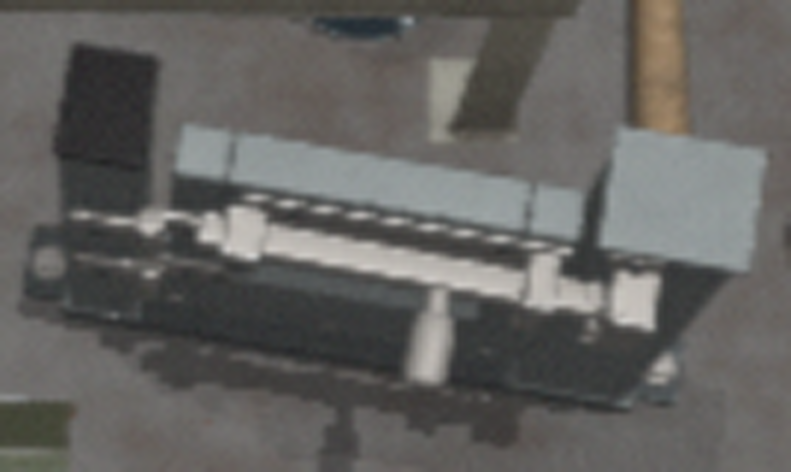

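View pics/a3.png

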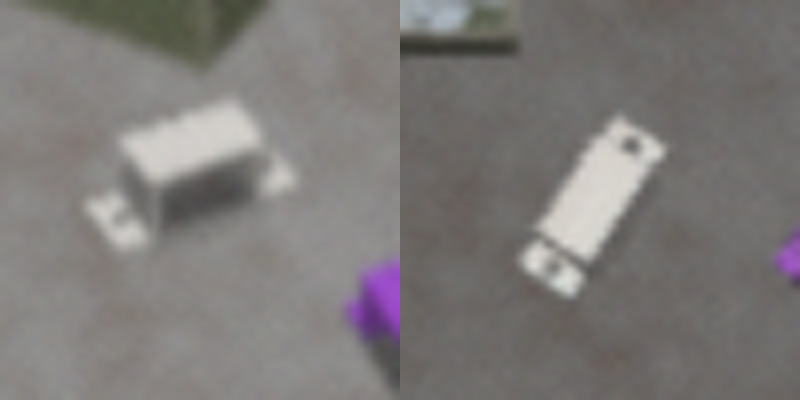

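The grey part is the hat-shaped strap standing on its feet with the loop up, so it is the new keeper (top feet corners at crop (620,115), (667,150), (577,298), (520,262)). In the gate crops the latch post is the right one, with its cap centre at crop top (685,198) and scene (475,182). The knob tip is at top (428,380) and scene (240,246).

```bash
cat > m.py <<'E'
from h import *
from scipy.optimize import least_squares
d=pickle.load(open("pics/a.pkl","rb"))
def full(p,x0,y0,k): return ((np.array(p,float)+.5)/k-.5)+[x0,y0]
S=lambda p: full(p,245,125,4.6)
T=lambda p: full(p,235,90,5.9)
KS=lambda p: full(p,205,235,8)
KT=lambda p: full(np.array(p)-[400,0],232,185,8)
def rot(x,y,t,L,z0=0): 
    c,s=np.cos(t),np.sin(t); return np.array([x+c*L[0]-s*L[1],y+s*L[0]+c*L[1],z0+L[2]])
def fit(obs,x0,zfree):
    def r(q):
        z=q[3] if zfree else 0
        return np.concatenate([proj(d[n],rot(q[0],q[1],q[2],L,z))-p for n,L,p in obs])
    s=least_squares(r,x0+[0] if zfree else x0); return s.x, np.abs(s.fun).reshape(-1,2)
E
python3 - <<'E'
from m import *
print("cap",tri(d,S((475,182)),T((685,198))))
print("knobtip",tri(d,S((240,246)),T((428,380))))
print("knobroot",tri(d,S((277,228)),T((436,312))))
c=.227
obs=[("top",(x,-.115+y,c),T(p)) for x,y,p in [(.023,.027,(622,128)),(.023,-.027,(767,150)),(-.023,-.027,(748,270)),(-.023,.027,(603,245))]]
obs+=[("scene",(x,-.115+y,c),S(p)) for x,y,p in [(.023,.027,(445,147)),(.023,-.027,(547,180)),(-.023,-.027,(507,217)),(-.023,.027,(400,183))]]
for zf in(0,1): q,e=fit(obs,[.65,-.05,0.],zf); print("frame",q,e.max(1).round(1)); print("post_top",rot(*q[:3],(0,-.115,c)))
# keeper: long axis y ; top-view feet corners z=.003
obs=[("top",L,KT(p)) for L,p in [((.01,.0285,.003),(620,115)),((.01,-.0285,.003),(520,262))][:0]]
A=[(620,115),(667,150),(577,298),(520,262)]
Lc=[(-.01,.0285,.003),(.01,.0285,.003),(.01,-.0285,.003),(-.01,-.0285,.003)]
obs=[("top",L,KT(p)) for L,p in zip(Lc,A)]
B=[(120,138),(232,98),(265,140),(158,180)]
Lb=[(-.01,-.018,.023),(-.01,.018,.023),(.01,.018,.023),(.01,-.018,.023)]
obs+=[("scene",L,KS(p)) for L,p in zip(Lb,B)]
for zf in(0,1): q,e=fit(obs,[.45,.05,-.6],zf); print("keeper",q,e.max(1).round(1))
E
```

```text
cap [ 0.65343546 -0.23534601  0.22495691]
knobtip [ 0.59415027 -0.14790705  0.19609041]
knobroot [ 0.62126047 -0.15314983  0.19257282]
frame [ 0.67061536 -0.12151681 -0.15915146] [1.1 0.1 0.9 0.9 1.3 1.5 0.4 0.8]
post_top [ 0.65239011 -0.23506345  0.227     ]
frame [ 0.6716134  -0.12155172 -0.15903334 -0.00173709] [1.2 0.1 0.6 1.  0.8 1.6 0.8 0.3]
post_top [ 0.65340157 -0.23510051  0.227     ]
keeper [ 0.49462376 -0.04035041 -2.12730323] [0.7 0.4 0.7 0.4 0.3 0.6 0.7 0.4]
keeper [ 4.94062805e-01 -4.06484585e-02 -2.12720112e+00  1.34008814e-03] [0.6 0.2 0.6 0.6 0.3 0.6 0.7 0.4]
```

```bash
python3 -m crank '{"travel":[[3.4,-3.2,0],[6.8,-6.4,0],[10.1,-9.7,0],[13.5,-12.9,0],[16.9,-16.1,0]],"turn":[[0,0,-7],[0,0,-14],[0,0,-21],[0,0,-28],[0,0,-35]],"gripper":[0,0,0,0,0]}' && python3 -m crank '{"travel":[[2.4,-4,0],[4.8,-8,0],[7.2,-12,0],[9.6,-16,0],[12,-20,0]],"turn":[[0,0,-7],[0,0,-14],[0,0,-21],[0,0,-28],[0,0,-35]],"gripper":[0,0,0,0,0]}' && python3 -m crank '{"travel":[[0.7,-4.6,0],[1.4,-9.2,0],[2.1,-13.8,0],[2.8,-18.4,0],[3.4,-23,0]],"turn":[[0,0,-7.2],[0,0,-14.4],[0,0,-21.6],[0,0,-28.8],[0,0,-36]],"gripper":[0,0,0,0,0]}'
```

```text
clock: 0.6
position: [0.3408, 0.4386, 0.2312]
tool_rot: [-3.141, -0.0, 2.249]
force: [1.0, 0.9, -0.1]
grip_width: 0.0858
finger_force: 0.0
clock: 1.1
position: [0.4604, 0.2385, 0.2313]
tool_rot: [-3.142, -0.0, 1.638]
force: [0.3, 0.9, -0.5]
grip_width: 0.0852
finger_force: 0.0
clock: 1.6
position: [0.4937, 0.0084, 0.2313]
tool_rot: [3.142, -0.0, 1.01]
force: [1.8, 0.9, -0.0]
grip_width: 0.0854
finger_force: 0.0
```

```bash
python3 -m crank '{"travel":[[0,-2,-2],[0,-4,-6],[0,-5,-10],[0,-5,-13],[0,-5,-16]],"turn":[[0,0,0],[0,0,0],[0,0,0],[0,0,0],[0,0,0]],"gripper":[0.2,0.2,0.2,0.2,0.2]}' && python3 -m crank '{"travel":[[0,0,-3],[0,0,-5],[0,0,-6.2],[0,0,-6.7],[0,0,-6.7]],"turn":[[0,0,0],[0,0,0],[0,0,0],[0,0,0],[0,0,0]],"gripper":[0.2,0.2,0.2,0.2,0.2]}' && python3 -m crank '{"travel":[[0,0,0],[0,0,0],[0,0,0],[0,0,0],[0,0,0]],"turn":[[0,0,0],[0,0,0],[0,0,0],[0,0,0],[0,0,0]],"gripper":[1,1,1,1,1]}' 30
```

```text
clock: 2.1
position: [0.4934, -0.0402, 0.0697]
tool_rot: [-3.141, 0.001, 1.014]
force: [1.4, 0.5, -0.1]
grip_width: 0.0683
finger_force: 0.0
clock: 2.6
position: [0.4938, -0.0399, 0.0043]
tool_rot: [-3.141, 0.0, 1.015]
force: [1.7, -0.8, -0.0]
grip_width: 0.0683
finger_force: 0.0
clock: 3.1
position: [0.4943, -0.0397, 0.0052]
tool_rot: [3.141, -0.001, 1.015]
force: [-1.5, 1.2, 8.5]
grip_width: 0.0349
finger_force: 29.2
```

```bash
python3 -m crank '{"travel":[[0,0,1],[0,0,5],[0,0,10],[0,0,15],[0,0,20]],"turn":[[0,0,0],[0,0,0],[0,0,0],[0,0,0],[0,0,0]],"gripper":[1,1,1,1,1]}' && python3 -m crank '{"travel":[[0,0,5],[1,-1,9],[2,-3,9],[4,-5,9],[6,-7.5,9]],"turn":[[0,0,0],[0,0,-7],[0,0,-14],[0,0,-21],[0,0,-28]],"gripper":[1,1,1,1,1]}'
python3 - <<'E'
from h import *
d=pickle.load(open("pics/a.pkl","rb"))
print(tri(d,(212,62),(143,45)),tri(d,(200,110),(143,88)),tri(d,(324,127),(335,88)))
E
```

```text
clock: 3.6
position: [0.4932, -0.04, 0.2071]
tool_rot: [3.142, -0.0, 1.014]
force: [0.3, 1.4, -0.7]
grip_width: 0.0353
finger_force: 30.8
clock: 4.1
position: [0.5543, -0.1147, 0.2957]
tool_rot: [-3.141, -0.002, 0.522]
force: [0.3, 0.4, -1.0]
grip_width: 0.0352
finger_force: 30.8
[0.76514725 0.1684166  0.34424734] [0.73240666 0.19394073 0.22409529] [ 0.69811287 -0.17834277  0.28261695]
```

```bash
python3 -m crank '{"travel":[[2,-2.4,0],[4,-4.8,0],[6,-7.2,0],[8,-9.6,-1],[9.9,-12,-3]],"turn":[[0,0,-7.9],[0,0,-15.8],[0,0,-23.7],[0,0,-31.5],[0,0,-39.3]],"gripper":[1,1,1,1,1]}' && python3 -m crank '{"travel":[[0,0,-1],[0,0,-1.5],[0,0,-1.5],[0,0,-1.5],[0,0,-1.5]],"turn":[[0,0,0],[0,0,0],[0,0,0],[0,0,0],[0,0,0]],"gripper":[1,1,1,1,1]}'
python3 - <<'E'
from h import *
shoot("b")
im=np.hstack([crop("b","scene",300,110,375,210,5),crop("b","top",310,80,390,180,5)]); cv2.imwrite("pics/b1.png",im)
E
```

```text
clock: 4.6
position: [0.6539, -0.2357, 0.2661]
tool_rot: [3.142, -0.003, -0.165]
force: [0.7, -0.0, 0.2]
grip_width: 0.0352
finger_force: 30.8
clock: 5.1
position: [0.653, -0.2342, 0.2505]
tool_rot: [-3.141, -0.001, -0.159]
force: [-0.0, -0.0, -0.3]
grip_width: 0.0352
finger_force: 30.8
```

View pics/b1.png

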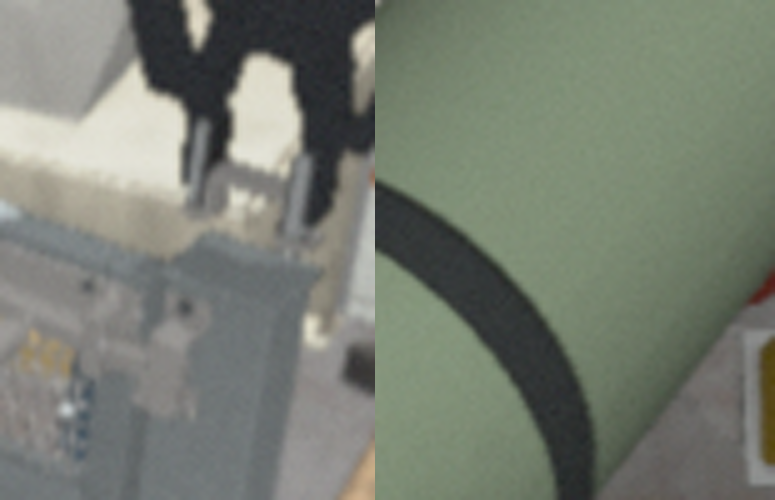

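The scene crop shows the keeper held level between the fingers at crop (245,185), just above the latch-post cap at crop (250,255). The arm hides the top view. Lowering now.

```bash
python3 -m crank '{"travel":[[0,0,-0.7],[0,0,-1.2],[0,0,-1.5],[0,0,-1.7],[0,0,-1.8]],"turn":[[0,0,0],[0,0,0],[0,0,0],[0,0,0],[0,0,0]],"gripper":[1,1,1,1,1]}' && python3 -m crank '{"travel":[[0,0,-0.05],[0,0,-0.1],[0,0,-0.1],[0,0,-0.1],[0,0,-0.1]],"turn":[[0,0,0],[0,0,0],[0,0,0],[0,0,0],[0,0,0]],"gripper":[1,1,1,1,1]}'
```

```text
clock: 5.7
position: [0.6527, -0.2347, 0.2322]
tool_rot: [-3.141, -0.0, -0.16]
force: [-9.0, 7.0, 23.8]
grip_width: 0.0352
finger_force: 33.8
clock: 6.2
position: [0.6527, -0.2347, 0.2322]
tool_rot: [-3.141, -0.001, -0.16]
force: [-10.2, 7.4, 25.9]
grip_width: 0.0351
finger_force: 33.9
```

```bash
python3 -m crank '{"travel":[[0,0,0.1],[0,0,0.1],[0,0,0.1],[0,0,0.1],[0,0,0.1]],"turn":[[0,0,0],[0,0,0],[0,0,0],[0,0,0],[0,0,0]],"gripper":[1,1,0.35,0.35,0.35]}' && python3 -m crank '{"travel":[[0,0,0.3],[0,0,1],[0,0,3],[0,0,5],[0,0,7]],"turn":[[0,0,0],[0,0,0],[0,0,0],[0,0,0],[0,0,0]],"gripper":[0.3,0.3,0.3,0.3,0.3]}' && python3 -m crank '{"travel":[[-4,4,0],[-7,7,0],[-10,10,0],[-12,13,0],[-14,13,0]],"turn":[[0,0,0],[0,0,0],[0,0,0],[0,0,0],[0,0,0]],"gripper":[0.3,0.3,0.3,0.3,0.3]}' && python3 -m crank '{"travel":[[0,4,0],[0,8,0],[0,12,0],[0,16,0],[0,20,0]],"turn":[[0,0,0],[0,0,0],[0,0,0],[0,0,0],[0,0,0]],"gripper":[0.3,0.3,0.3,0.3,0.3]}'
python3 - <<'E'
from h import *
shoot("c")
im=np.hstack([crop("c","scene",290,140,370,200,5),crop("c","top",295,100,375,160,5)])
im2=np.hstack([crop("c","scene",290,155,330,190,10),crop("c","top",295,125,335,160,10)])[:300]
cv2.imwrite("pics/c1.png",np.vstack([im,im2]))
E
```

```text
clock: 6.7
position: [0.6528, -0.2348, 0.2311]
tool_rot: [3.142, 0.0, -0.16]
force: [-1.1, 0.2, -0.3]
grip_width: 0.0559
finger_force: 0.0
clock: 7.2
position: [0.6528, -0.2349, 0.3027]
tool_rot: [3.141, -0.0, -0.16]
force: [0.5, 0.1, -0.3]
grip_width: 0.0602
finger_force: 0.0
clock: 7.7
position: [0.5123, -0.1011, 0.3014]
tool_rot: [-3.14, 0.0, -0.155]
force: [0.8, -0.2, 0.2]
grip_width: 0.0599
finger_force: 0.0
clock: 8.2
position: [0.5127, 0.0968, 0.302]
tool_rot: [-3.141, -0.001, -0.16]
force: [0.3, -0.0, -0.5]
grip_width: 0.0598
finger_force: 0.0
```

View pics/c1.png

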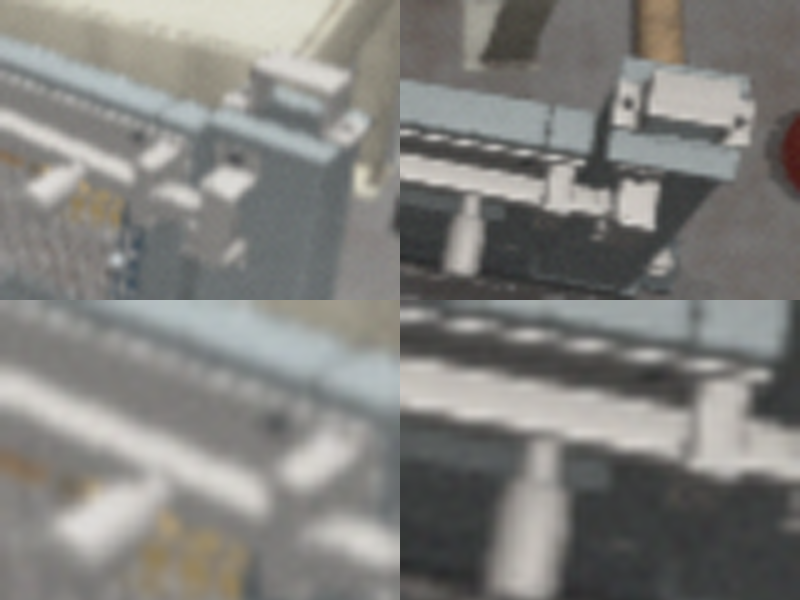

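Scene shows the keeper lying flat on the cap: top feet centre is at crop (684,113) and cap centre at (680,118). The knob axis in the top crop runs from (468,195) to (460.5,272), and in the scene crop from (72,170) to (38,192).

```bash
python3 - <<'E'
from m import *
T=lambda p: full(np.array(p)-[400,0],295,100,5)
S=lambda p: full(p,290,140,5)
q=[.6711,-.12153,-.1591]
c,s=np.cos(q[2]),np.sin(q[2]); R=np.array([[c,-s],[s,c]])
loc=lambda X: R.T@(np.array(X[:2])-q[:2])
print("keeper",loc(atz(d["top"],T((684,113)),.230)),"cap",loc(atz(d["top"],T((680,118)),.227)))
for z in(.186,.19,.196): print(z,[loc(atz(d["top"],T(p),z)).round(4) for p in((468,195),(464.5,235),(460.5,272))])
for a,b in(((72,170),(468,195)),((38,192),(460.5,272)),((56,181),(464.5,235))):
    X=tri(d,S(a),T(b)); print(X.round(4),loc(X).round(4))
for lx in(-.0535,):
  for ly in(-.038,-.034): 
    X=rot(*q,(lx,ly,.19)); print(ly,X,proj(d["scene"],X),proj(d["top"],X),"seen",S((56,181)),T((464.5,235)))
E
```

```text
keeper [ 0.00163808 -0.11627036] cap [ 0.00028809 -0.11543849]
0.186 [array([-0.0347, -0.0368]), array([-0.0525, -0.0379]), array([-0.069 , -0.0386])]
0.19 [array([-0.0359, -0.0365]), array([-0.0537, -0.0376]), array([-0.07  , -0.0383])]
0.196 [array([-0.0377, -0.036 ]), array([-0.0553, -0.0371]), array([-0.0716, -0.0378])]
[ 0.6294 -0.1509  0.1896] [-0.0365 -0.0356]
[ 0.5946 -0.1478  0.1958] [-0.0714 -0.038 ]
[ 0.6113 -0.1496  0.193 ] [-0.0546 -0.0372]
-0.038 [ 0.61225536 -0.15057408  0.19      ] [301.36421428 176.92191477] [307.71217407 146.56137822] seen [300.8 175.8] [307.5 146.6]
-0.034 [ 0.61288908 -0.1466246   0.19      ] [299.75716108 176.30490189] [305.86522174 146.26097604] seen [300.8 175.8] [307.5 146.6]
```

```bash
python3 -m crank '{"travel":[[1.5,-4.5,0],[3,-9,0],[4.5,-13.5,0],[6,-18,0],[7.5,-22,0]],"turn":[[0,0,0],[0,0,0],[0,0,0],[0,0,0],[0,0,0]],"gripper":[0.5,0.5,0.5,0.5,0.5]}' && python3 -m crank '{"travel":[[2,-2.7,0],[2.1,-2.7,-2],[2.1,-2.7,-5],[2.1,-2.7,-7],[2.1,-2.7,-8]],"turn":[[0,0,0],[0,0,0],[0,0,0],[0,0,0],[0,0,0]],"gripper":[0.5,0.5,0.5,0.5,0.5]}'
python3 - <<'E'
from h import *
shoot("d")
cv2.imwrite("pics/d1.png",crop("d","scene",260,110,370,210,6))
E
```

```text
clock: 8.8
position: [0.588, -0.1277, 0.3019]
tool_rot: [-3.141, -0.001, -0.161]
force: [0.1, 1.8, 0.5]
grip_width: 0.0425
finger_force: 0.0
clock: 9.3
position: [0.6083, -0.1521, 0.2201]
tool_rot: [3.142, 0.001, -0.16]
force: [0.3, 0.6, -0.2]
grip_width: 0.0426
finger_force: 0.0
```

View pics/d1.png

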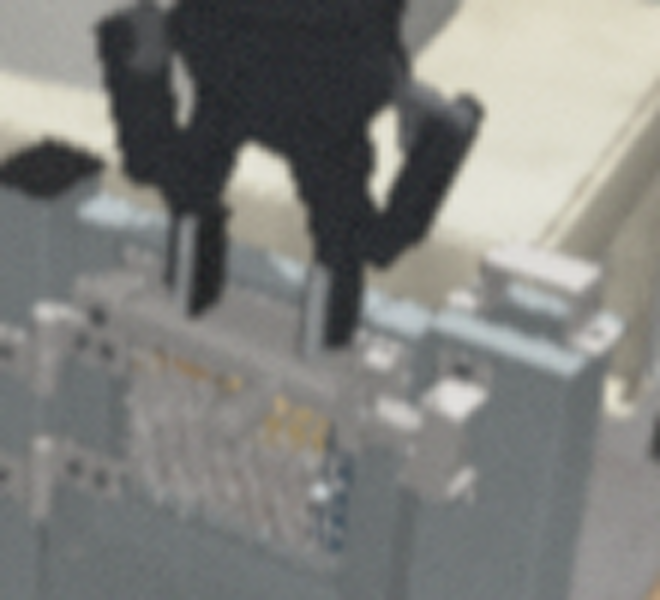

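The crop shows the fingers straddling the knob's column, with pads at crop (185,265) and (318,310), in front of the gate. The keeper is still flat on the post at (545,300). Lowering over the knob.

```bash
python3 -m crank '{"travel":[[0,0.1,-1],[0,0.1,-2.5],[0,0.1,-4],[0,0.1,-4.8],[0,0.1,-4.8]],"turn":[[0,0,0],[0,0,0],[0,0,0],[0,0,0],[0,0,0]],"gripper":[0.5,0.5,0.5,0.5,0.5]}' && python3 -m crank '{"travel":[[0,0,0],[0,0,0],[0,0,0],[0,0,0],[0,0,0]],"turn":[[0,0,0],[0,0,0],[0,0,0],[0,0,0],[0,0,0]],"gripper":[0.6,0.65,0.7,0.7,0.7]}' 20
```

```text
clock: 9.9
position: [0.6083, -0.1507, 0.1719]
tool_rot: [3.141, 0.002, -0.16]
force: [-0.0, -0.1, 0.3]
grip_width: 0.0426
finger_force: 0.0
clock: 10.4
position: [0.6089, -0.1508, 0.1735]
tool_rot: [-3.142, -0.0, -0.16]
force: [0.0, 0.0, 0.3]
grip_width: 0.0255
finger_force: 0.0
```

```bash
python3 -m crank '{"travel":[[0,0,0],[0,0,0],[0,0,0],[0,0,0],[0,0,0]],"turn":[[0,0,0],[0,0,0],[0,0,0],[0,0,0],[0,0,0]],"gripper":[0.74,0.76,0.77,0.78,0.78]}' 20 && python3 -m crank '{"travel":[[0,0,0],[0,0,0],[0,0,0],[0,0,0],[0,0,0]],"turn":[[0,0,0],[0,0,0],[0,0,0],[0,0,0],[0,0,0]],"gripper":[0.79,0.8,0.8,0.8,0.8]}' 20
```

```text
clock: 10.9
position: [0.6089, -0.1507, 0.1733]
tool_rot: [-3.141, -0.0, -0.16]
force: [0.2, 0.8, 0.7]
grip_width: 0.0192
finger_force: 0.5
clock: 11.4
position: [0.6089, -0.1506, 0.1733]
tool_rot: [-3.141, -0.0, -0.16]
force: [1.6, 2.5, 0.5]
grip_width: 0.0172
finger_force: 1.6
```

```bash
python3 -m crank '{"travel":[[0.01,0.05,0],[0.01,0.05,0],[0.01,0.05,0],[0.01,0.05,0],[0.01,0.05,0]],"turn":[[0,0,0],[0,0,0],[0,0,0],[0,0,0],[0,0,0]],"gripper":[0.8,0.81,0.82,0.83,0.84]}' 20 && python3 -m crank '{"travel":[[0,0,0],[0,0,0],[0,0,0],[0,0,0],[0,0,0]],"turn":[[0,0,0],[0,0,0],[0,0,0],[0,0,0],[0,0,0]],"gripper":[0.9,1,1,1,1]}' 30
```

```text
clock: 11.9
position: [0.6091, -0.1501, 0.1733]
tool_rot: [-3.141, -0.0, -0.16]
force: [3.1, 3.7, 1.0]
grip_width: 0.015
finger_force: 19.5
clock: 12.4
position: [0.6091, -0.1501, 0.1733]
tool_rot: [-3.141, -0.0, -0.16]
force: [2.7, 5.3, 0.6]
grip_width: 0.0148
finger_force: 29.9
```

```bash
python3 -m crank '{"travel":[[0,0.02,0.1],[0,0.02,0.2],[0,0.02,0.3],[0,0.02,0.4],[0,0.02,0.4]],"turn":[[0,0,0],[0,0,0],[0,0,0],[0,0,0],[0,0,0]],"gripper":[1,1,1,1,1]}'
```

```text
clock: 12.9
position: [0.6088, -0.1502, 0.1773]
tool_rot: [3.141, 0.0, -0.16]
force: [3.5, 3.5, -5.0]
grip_width: 0.0144
finger_force: 29.3
```

```bash
python3 -m crank '{"travel":[[0.02,0.1,0],[0.03,0.2,0],[0.06,0.4,0],[0.1,0.6,0],[0.13,0.79,0]],"turn":[[0,0,0],[0,0,0],[0,0,0],[0,0,0],[0,0,0]],"gripper":[1,1,1,1,1]}'
```

```text
clock: 13.4
position: [0.6102, -0.1421, 0.1773]
tool_rot: [3.141, 0.0, -0.16]
force: [1.3, -0.8, -4.4]
grip_width: 0.0148
finger_force: 29.3
```

```bash
python3 -m crank '{"travel":[[0.03,0.2,0],[0.06,0.4,0],[0.1,0.6,-0.02],[0.13,0.79,-0.04],[0.13,0.79,-0.04]],"turn":[[0,0,0],[0,0,0],[0,0,0],[0,0,0],[0,0,0]],"gripper":[1,1,1,1,1]}' && python3 -m crank '{"travel":[[0.05,0.3,-0.01],[0.1,0.6,-0.02],[0.14,0.9,-0.03],[0.19,1.2,-0.04],[0.19,1.2,-0.04]],"turn":[[0,0,0],[0,0,0],[0,0,0],[0,0,0],[0,0,0]],"gripper":[1,1,1,1,1]}'
```

```text
clock: 13.9
position: [0.6116, -0.1339, 0.177]
tool_rot: [-3.141, -0.0, -0.16]
force: [0.3, 0.9, -2.7]
grip_width: 0.0145
finger_force: 29.5
clock: 14.4
position: [0.6137, -0.1215, 0.1765]
tool_rot: [-3.141, -0.0, -0.159]
force: [2.5, 0.7, -3.2]
grip_width: 0.0147
finger_force: 29.5
```

```bash
python3 - <<'E'
from m import *
q=[.6711,-.12153,-.1591]
c,s=np.cos(q[2]),np.sin(q[2]); R=np.array([[c,-s],[s,c]])
loc=lambda X: R.T@(np.array(X[:2])-q[:2])
X=tri(d,S((107,168)),T((152,216))); print("barrel",X,loc(X))
for z in(.17,.19,.2): print(loc(atz(d["top"],T((152,216)),z)))
for p in((190,125),(590,195)): print("gate top end",loc(atz(d["top"],T(p),.219)))
for p in((178,125),(585,188),(580,240)): print("gate corner",loc(atz(d["top"],T(p),.219)))
k=np.array([.6137,-.1215])
for hx in(-.016,-.022):
    h=np.array(q[:2])+R@np.array([hx,.065]); print("hinge",h)
    for a in(.1,.2,.3,.4):
        r=-a; M=np.array([[np.cos(r),-np.sin(r)],[np.sin(r),np.cos(r)]]); print(a,((h+M@(k-h)-k)*100).round(2),np.degrees(r).round(1))
E
```

```text
barrel [ 0.66078577 -0.04851523  0.17609768] [-0.02175166  0.07045853]
[-0.01948565  0.07025531]
[-0.02565193  0.0694977 ]
[-0.02873506  0.0691189 ]
gate top end [0.00084459 0.06054274]
gate top end [-0.00123524 -0.08360404]
gate corner [0.00013634 0.06476176]
gate corner [ 0.00102878 -0.08150219]
gate corner [-0.01820842 -0.0823685 ]
hinge [ 0.6656     -0.05481606]
0.1 [-0.64  0.55] -5.7
0.2 [-1.22  1.16] -11.5
0.3 [-1.74  1.83] -17.2
0.4 [-2.19  2.55] -22.9
hinge [ 0.65967578 -0.05386548]
0.1 [-0.65  0.49] -5.7
0.2 [-1.25  1.05] -11.5
0.3 [-1.79  1.66] -17.2
0.4 [-2.27  2.32] -22.9
```

```bash
python3 -m crank '{"travel":[[-0.14,0.1,0],[-0.28,0.2,0],[-0.42,0.3,0],[-0.56,0.4,0],[-0.69,0.5,0]],"turn":[[0,0,-1.1],[0,0,-2.3],[0,0,-3.4],[0,0,-4.6],[0,0,-5.7]],"gripper":[1,1,1,1,1]}' 40
```

```text
clock: 14.9
position: [0.6065, -0.1172, 0.1765]
tool_rot: [3.142, -0.0, -0.261]
force: [4.4, -0.1, -3.8]
grip_width: 0.0143
finger_force: 39.6
```

```bash
python3 -m crank '{"travel":[[-0.13,0.11,0],[-0.26,0.22,0],[-0.39,0.34,0],[-0.52,0.46,0],[-0.64,0.57,0]],"turn":[[0,0,-1.1],[0,0,-2.3],[0,0,-3.4],[0,0,-4.6],[0,0,-5.7]],"gripper":[1,1,1,1,1]}' && python3 -m crank '{"travel":[[-0.12,0.12,0],[-0.24,0.24,0],[-0.35,0.37,0],[-0.47,0.5,0],[-0.58,0.63,0]],"turn":[[0,0,-1.1],[0,0,-2.3],[0,0,-3.4],[0,0,-4.6],[0,0,-5.7]],"gripper":[1,1,1,1,1]}' && python3 -m crank '{"travel":[[-0.1,0.13,0],[-0.21,0.26,0],[-0.31,0.4,0],[-0.41,0.54,0],[-0.51,0.68,0]],"turn":[[0,0,-1.1],[0,0,-2.3],[0,0,-3.4],[0,0,-4.6],[0,0,-5.7]],"gripper":[1,1,1,1,1]}' && python3 -m crank '{"travel":[[0,0,0],[0,0,0],[0,0,0],[0,0,0],[0,0,0]],"turn":[[0,0,0],[0,0,0],[0,0,0],[0,0,0],[0,0,0]],"gripper":[1,1,1,1,1]}'
python3 - <<'E'
from h import *
shoot("e")
cv2.imwrite("pics/e1.png",np.hstack([crop("e","scene",240,110,370,210,3.2),crop("e","top",240,90,370,190,3)[:320]]) if 0 else crop("e","scene",240,110,370,210,6))
E
```

```text
clock: 15.4
position: [0.5999, -0.1117, 0.1765]
tool_rot: [3.141, 0.0, -0.361]
force: [3.5, -2.3, -3.9]
grip_width: 0.0145
finger_force: 39.6
clock: 15.9
position: [0.5942, -0.1052, 0.1765]
tool_rot: [3.142, 0.0, -0.46]
force: [3.4, -2.0, -3.7]
grip_width: 0.0145
finger_force: 39.6
clock: 16.4
position: [0.5891, -0.0984, 0.1765]
tool_rot: [-3.142, 0.0, -0.56]
force: [1.7, -1.8, -3.0]
grip_width: 0.0146
finger_force: 39.6
clock: 16.9
position: [0.5893, -0.0985, 0.1765]
tool_rot: [-3.141, -0.0, -0.558]
force: [3.4, -1.5, -3.7]
grip_width: 0.0148
finger_force: 39.6
```

View pics/e1.png

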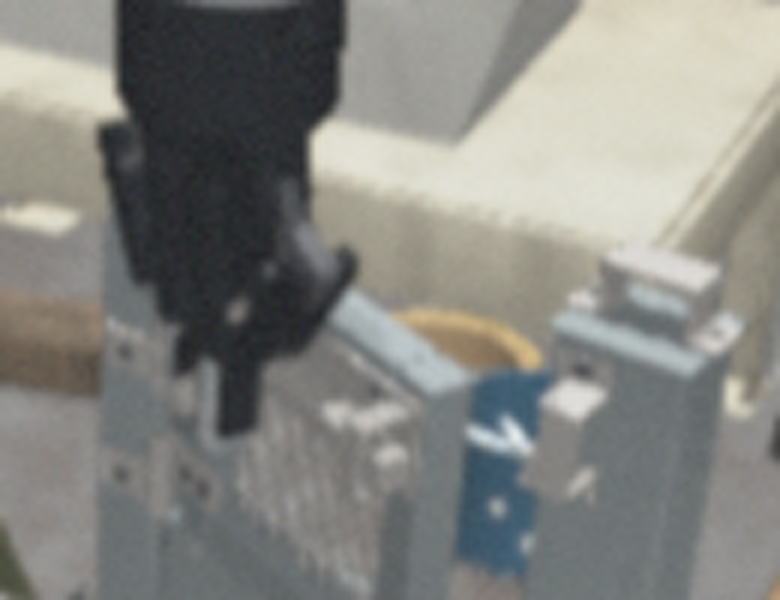

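The gate stands open, with its free edge top at crop (462,382), the bolt drawn, and the keeper flat on the post at (655,295). I'll check the angle from the free-edge pixel, then hand in.

```bash
python3 - <<'E'
from m import *
q=[.6711,-.12153,-.1591]
c,s=np.cos(q[2]),np.sin(q[2]); R=np.array([[c,-s],[s,c]])
e=R.T@(atz(d["scene"],full((462,382),240,110,6),.219)-q[:2]); h=np.array([-.022,.069])
v0=np.array([0.010,-.153]); v=e-h   # mid-thickness edge when shut
ang=-(np.arctan2(v[1],v[0])-np.arctan2(v0[1],v0[0])); print(e,np.linalg.norm(v),ang)
if .32<ang<.5: print(bot.job_done())
E
```

```text
[-0.06402513 -0.07786874] 0.15276300913554736 0.3439605354228128
the job is handed in; nothing more can be done
None
```

I handed the job in with the gate held open by the knob. The last picture measures it at about 0.34 rad, against the 0.40 rad (60 mm) target and inside the allowed 0.26–0.56. The bolt is drawn about 29 mm (from how far the tool moved), and the new keeper lies flat on the latch post, let go; no verdict came back at hand-in.

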